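Set the proofer dial one click over and start it

ROBOT

A 7-joint arm with a two-finger parallel gripper is mounted at the origin on the work surface. World frame = base frame: x ahead of the robot, y to its left, z up, the work surface at z = 0. Lengths are in m, angles in rad, forces in N, time in s.
With the tool pointing down it reaches from about 0.4 to 0.85 m from the base axis. Payload 10.4 kg.
Tool frame: the origin (TCP) lies between the finger pads; the fingertips stand 8 mm ahead of it and the grasp point (between the pads) lies 11 mm behind it (robot.tcp_to_tips is the x of the fingertips in the tool frame, in m); x points along the fingers, z is the direction in which the jaws open and shut, and the axes are right-handed (so a half turn about x gives the same grasp; the last joint's range is limited). The gripper opens to 85 mm and grips with 20 to 120 N. Pads are 22 mm wide; open, the fingers measure 114 mm over their backs; the gripper's body (76 mm by 85 mm) begins 54 mm behind the grasp point. The pads swing forward as they close: fully open they stand 13 mm farther back than shut.
Start: joints at [1.115, 0.332, -0.065, 1.46, 0.022, 1.35, -0.088], TCP at [0.262, -0.567, 0.239] pointing down, gripper open.
Joint ranges: [-2.6, 2.6], [-0.5, 2.12], [-1.47, 1.34], [0.16, 2.42], [-1.27, 4.41], [0.06, 2.06], [-2.6, 2.6]. Speed limits (rad/s): [2.22, 2.22, 2.79, 2.79, 3.14, 3.14, 3.14].

INTERFACE

Orientations are given as a rotation vector (axis times angle).
In Python, from plant import get_state, vision, robot gives the robot as it stands.
- The arm moves only by the tool servo_tool, never from a script. Its argument "plan" is one flat list of numbers, 7 for each row, row after row: the shift along the tool's x, y, z in mm, then the turn, a rotation vector about the tool's x, y, z in degrees, then the finger opening in mm, from 0 to 85.4. In form: [tx, ty, tz, rx, ry, rz, jaw, tx, ty, tz, rx, ry, rz, jaw, ...]. A call has 1 to 12 rows; each row is the pose to reach, as a shift and turn from the pose commanded when the call began, along the tool's axes at that moment; what a row does not reach only later rows make up. A row lasts 1/12 s, in which the tool goes at most 41.7 mm and 7.16 degrees, less where a joint would pass 70% of its speed; a pose out of reach is approached as far as the arm can. A call with a gripper value outside its range is refused whole. The fingers move at their own pace and stop on an object; "squeeze" is the grip in N (left out, the last holds). Time passes only in rows, so rows that repeat a pose let the fingers close. It gives the time, the measured TCP pose, the force and the opening at its end, in the units of the state.
- get_state(): the state, without advancing time (a new reading comes with each control period).
- vision.snapshot(name): name is "scene" or "top" or "wrist"; returns (picture, depth): 420x560x3 uint8, blue, green, red; 420x560 float32, m along the optical axis (not along the pixel's ray), 0 where there is no reading.
- vision.camera_params(name): a dict with "fx", "fy", "cx", "cy" (pixels), "dist" ([k1, k2, p1, p2, k3] as OpenCV has them; the pictures are not rectified), "world_from_camera" (4x4, takes a point from camera to world coordinates). Camera axes: x right, y up, looking along -z (the intrinsics and any distortion apply to the point x, -y, -z); pixel columns grow to the right and rows downward; lengths in m; the calibration is good to about 2 mm. A picture is of the moment at which its call begins: read the wrist's pose just before it. camera_params takes no time and is no camera call; for the wrist camera it gives the pose at the moment of the call.
- robot.close_job(): hands the job in, once; it reports no verdict.
The state is a dict: "time_s": time; "joints": joint angles; "dq": joint speeds; "tau": joint torques, N m; "ee_pos": TCP position; "ee_rot": TCP orientation; "contact_force": force on the tool from outside, world axes, zero at the start; "torque": the same for the moment, N m; "grip_width": finger opening in m.
Only numpy, scipy, OpenCV 4.12 (cv2) and the standard library are available. Lean on these libraries where they do the work, as an engineer would, in place of code of your own. Each camera call takes 0.05 s, during which the arm holds its last target. There are 200 camera calls.

TASK

Set the dough proofer going: with a fingertip on the big knurled dial, turn it by friction one notch, from the middle notch it stands in until it clicks into the next notch on the side of the green tab, so that its white pointer line points at the green tab, never letting it click into any other notch. Then push the blue start button fully down with a fingertip and let it go. Nothing is to be pinched or lifted: leave the basket, the flour shaker and the dough scraper where they are, and finish clear of everything.

Things in the scene. Friction and masses are not known exactly. Their poses are not given: they have to be found in the camera images.
- console: White control box of the proofer, fixed on the counter, 190 (x) x 300 (y) x 60 mm high, at a different place and yaw each time; origin at the centre of its underside. In its frame the dial's upright axis is at x -20, y +50 mm, the start button at x -5, y -90 mm. The tabs are on the +x side of the dial; its -x half is free all round.
- dial_top (a point): Centre of the dial's flat top, 94 mm above the counter. Black knurled disc, 100 mm diameter (too wide to pinch), 24 mm high, 10 mm clear of the box. Pressed, it sinks on a spring: starts at 3.5 N, then 2 N/mm, stop at 6 mm (15 N). A shut fingertip 36 mm from the axis, sunk 4 mm and moved along the circle, drags it round (at most about 0.1 N m); if it slips, stroke again.
- dial (a joint): Turn of the dial in rad, positive anticlockwise from above; starts in the middle notch at 0, pointer line to the console's +x. Notches at 0, +-0.628 and +-1.257 (36 degrees apart), crests midway between, stops at +-1.48; past a crest a spring pulls it into the next notch. At +0.628 the pointer faces the tab on the console's +y side, at -0.628 the one on its -y side.
- pointer (a point): Mark on the white pointer line on the dial's top face, 44 mm from the dial's axis. The knurling of the face runs from 27 to 46 mm from the axis, round a smooth metal disc.
- green_tab: Green round tab, 22 mm diameter, 6 mm high, fixed on the console's top 69 mm from the dial's axis, beside the notch one step from the middle; origin at the centre of its underside. It is on either side of the dial's middle line: console frame x +36, y +91 or y +9 mm. It marks the notch to set.
- yellow_tab: Yellow round tab of the same size on the opposite one of these two places; it marks the wrong notch.
- start_top (a point): Centre of the top of the blue round start button (32 mm diameter) in a steel housing on the console. It moves straight down.
- start (a joint): Travel of the start button in m: 0 up, 0.006 fully down (about 5 N); it springs back when let go.
- basket: Loose round cane proofing basket, 182 mm across its rim, 75 mm high, on the counter on the console's +y side; origin at the centre of its underside. Leave it alone.
- shaker: Loose steel flour shaker, 66 mm diameter, 103 mm high, upright on the counter on the console's -y side; origin at the centre of its underside. Leave it alone.
- scraper: Loose dough scraper lying on the counter on the console's -y side, on the robot's side of the shaker: round wooden handle 130 mm long and 24 mm thick along its y, with a flat steel blade 130 x 85 mm towards its x; origin under the middle of the handle. Leave it alone.

How it is judged:
By the outcome, as a careful person would: the job done as asked, in the order asked, and still so for the second after the job is handed in, with the robot touching nothing.
It also fails if it takes over 40 s, if anything falls off the work surface, if the arm or the gripper's body presses on something with over 40 N, if the wrist force passes 120 N, or if a joint passes its speed limit or range.

## Working session

There is one attempt and no reset: what is moved stays moved. The work goes in short steps, Python scripts to look and compute and a tool call to move; the robot and the scene stay as the last step left them, time stands still between calls to the robot, and variables do not carry over. Pictures are saved under pics/ and viewed, about 8 in all and at most 12, crops included, and the job is handed in when it is done.

Besides the shell and the picture viewer there is one more tool, called after ">>>" by a JSON object that holds its "api" and its "payload", one argument or row to a line. servo_tool: Moves the arm, as the interface text tells. Its arguments: {"type":"object","properties":{"plan":{"type":"array","items":{"type":"number"}},"squeeze":{"type":"number"}},"required":["plan"]}

```bash
mkdir -p pics; ls; cat > h.py <<'E'
import numpy as np, cv2
from plant import get_state, vision, robot
def shot(name,fn):
    p=vision.camera_params(name); im,d=vision.snapshot(name)
    cv2.imwrite('pics/%s.png'%fn,im); np.savez('pics/%s.npz'%fn,im=im,d=d,**{k:np.array(v) for k,v in p.items()})
    return im,d,p
def ray(p,u,v):
    K=np.array([[p['fx'],0,p['cx']],[0,p['fy'],p['cy']],[0,0,1.]])
    q=cv2.undistortPoints(np.array([[[u,v]]],float),K,np.array(p['dist'],float))[0,0]
    T=np.array(p['world_from_camera']); r=T[:3,:3]@np.array([q[0],-q[1],-1.]); return T[:3,3],r
def pt(p,u,v,d): o,r=ray(p,u,v); return o+r*d
def atz(p,u,v,z): o,r=ray(p,u,v); return o+r*(z-o[2])/r[2]
E
python3 - <<'E'
from h import *
s=get_state(); print(s)
for n in ("top","scene"):
    im,d,p=shot(n,n+"0"); print(n,np.array(p['world_from_camera']).round(3).tolist(),p['fx'],p['dist'])
E
```

```text
pics
{'time_s': 0.0, 'joints': array([ 1.11537584,  0.33287373, -0.06468276,  1.46098592,  0.02158381,
        1.34987357, -0.0884926 ]), 'dq': array([-1.18661491e-03,  5.35764497e-05,  1.96377240e-04,  2.42482442e-05,
        2.65383521e-03,  3.39726851e-04, -1.06188719e-03]), 'tau': array([ 1.83455479e-03, -6.25454664e+01,  5.02007268e-02, -3.91610241e+01,
        1.63600466e-02,  1.01016051e-02, -2.10754627e-05]), 'ee_pos': array([ 0.26197855, -0.56702982,  0.23849341]), 'ee_rot': array([ 0.88550534,  1.38469606, -0.8843066 ]), 'contact_force': array([ 0.01335413, -0.25203969,  0.62883276]), 'torque': array([ 0.00624717,  0.02363012, -0.05625956]), 'grip_width': 0.08528068159849285}
top [[-0.012, 0.995, -0.098, 0.492], [-1.0, -0.01, 0.016, 0.025], [0.015, 0.098, 0.995, 1.112], [0.0, 0.0, 0.0, 1.0]] 467.9613031647127 [-0.04387315  0.          0.          0.          0.        ]
scene [[-0.497, -0.653, 0.571, 1.039], [0.868, -0.374, 0.328, 0.269], [-0.0, 0.659, 0.753, 0.683], [0.0, 0.0, 0.0, 1.0]] 381.52485144424014 [0.02794191 0.         0.         0.         0.        ]
```

View pics/top0.png

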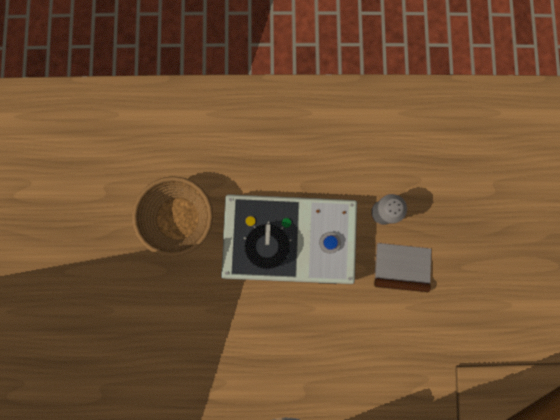

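View pics/scene0.png

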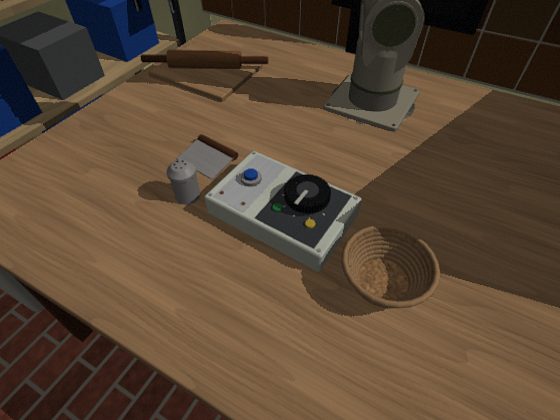

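The top view shows the console with the dial at (267,245), the green tab at (287,223), which is on the -y side, yellow at (250,221) and the blue button at (331,242). The basket is at (173,215), the shaker at (390,209) and the scraper at (403,265). The scene view agrees: green at (277,207), yellow at (310,224), blue at (251,174). The dial therefore has to turn clockwise.

```bash
cat > m.py <<'E'
from h import *
from scipy.optimize import least_squares
def blobs(fn):
    z=np.load('pics/%s.npz'%fn); im=z['im']; hsv=cv2.cvtColor(im,cv2.COLOR_BGR2HSV); out={}
    for c,(lo,hi,box) in dict(green=((50,120,40),(80,255,255),0),yellow=((20,200,120),(33,255,255),0),blue=((105,150,60),(125,255,255),0)).items():
        m=cv2.inRange(hsv,lo,hi); n,l,st,ce=cv2.connectedComponentsWithStats(m)
        roi=(215,190,360,290) if fn=='top0' else (200,150,365,265)
        k=[i for i in range(1,n) if roi[0]<ce[i][0]<roi[2] and roi[1]<ce[i][1]<roi[3]]
        i=max(k,key=lambda i:st[i,4]); out[c]=(ce[i],st[i,4],z['d'][int(ce[i][1]),int(ce[i][0])])
    return z,out
if __name__=="__main__":
    P={}
    for fn in('top0','scene0'):
        z,b=blobs(fn)
        for c,(uv,a,d) in b.items(): print(fn,c,uv.round(1),a,'depthpt',pt(z,*uv,d).round(4)); P.setdefault(c,[]).append(ray(z,*uv))
    for c,((o1,r1),(o2,r2)) in P.items():
        s=np.linalg.lstsq(np.c_[r1,-r2],o2-o1,rcond=None)[0]
        A,B=o1+s[0]*r1,o2+s[1]*r2; print(c,'tri',((A+B)/2).round(4),'gap',np.linalg.norm(A-B).round(4))
    # plane classes from depth: dial-top points, console-top points
    for fn in('top0','scene0'):
        z=np.load('pics/%s.npz'%fn); d=z['d']; h,w=d.shape
        K=np.array([[z['fx'],0,z['cx']],[0,z['fy'],z['cy']],[0,0,1]])
        uv=np.stack(np.meshgrid(np.arange(w),np.arange(h)),-1).reshape(-1,1,2).astype(float)
        q=cv2.undistortPoints(uv,K,z['dist'])[:,0]
        T=z['world_from_camera']; X=(T[:3,:3]@(np.c_[q[:,0],-q[:,1],-np.ones(len(q))]*d.reshape(-1,1)).T).T+T[:3,3]
        g=X[(d.reshape(-1)>0)]; g=g[(g[:,0]>.35)&(g[:,0]<.65)&(g[:,1]>-.2)&(g[:,1]<.2)]
        con=g[(g[:,2]>.045)&(g[:,2]<.072)]; dt=g[(g[:,2]>.085)&(g[:,2]<.102)]
        print(fn,'console rect',[np.round(v,4) for v in cv2.minAreaRect(con[:,:2].astype(np.float32))],'z',np.median(con[:,2]))
        print('  hi pts',len(dt),'circ',cv2.minEnclosingCircle(dt[:,:2].astype(np.float32)),'med',np.median(dt,0))
        print('  table z',np.median(g[g[:,2]<.03][:,2]))
E
python3 m.py
```

```text
top0 green [286.2 222.3] 77 depthpt [ 0.575  -0.0053  0.0617]
top0 yellow [250.  220.7] 63 depthpt [0.5792 0.0759 0.064 ]
top0 blue [330.2 242.1] 135 depthpt [ 0.5288 -0.1019  0.0771]Traceback (most recent call last):
  File "m.py", line 14, in <module>
    z,b=blobs(fn)
        ~~~~~^^^^
  File "m.py", line 9, in blobs
    i=max(k,key=lambda i:st[i,4]); out[c]=(ce[i],st[i,4],z['d'][int(ce[i][1]),int(ce[i][0])])
ValueError: max() iterable argument is empty
```

```bash
sed -i 's/(20,200,120),(33/(18,190,90),(35/; s/(105,150,60),(125/(100,130,40),(128/; s/(50,120,40),(80/(45,110,30),(85/' m.py; python3 m.py; python3 -c "
import numpy as np,cv2
z=np.load('pics/scene0.npz');print(cv2.cvtColor(z['im'],cv2.COLOR_BGR2HSV)[[224,207,174],[310,277,251]])"
```

```text
top0 green [286.2 222.3] 79 depthpt [ 0.5751 -0.0053  0.0617]
top0 yellow [250.1 220.8] 70 depthpt [0.5791 0.0757 0.064 ]
top0 blue [330.2 242. ] 139 depthpt [ 0.5289 -0.102   0.0771]
scene0 green [276.9 207.1] 70 depthpt [ 0.5779 -0.0037  0.067 ]
scene0 yellow [307. 226.] 1 depthpt [0.5893 0.0748 0.064 ]
scene0 blue [250.1 174.1] 124 depthpt [ 0.5337 -0.0989  0.082 ]
green tri [ 0.575  -0.0053  0.0631] gap 0.0001
yellow tri [0.581  0.0739 0.0539] gap 0.0051
blue tri [ 0.529  -0.1022  0.0764] gap 0.0003
top0 console rect [array([0.5413, 0.0213]), array([0.3701, 0.1941]), np.float64(86.196)] z 0.05889433573694025
  hi pts 1567 circ ((0.5241702795028687, -0.008378639817237854), 0.09671124815940857) med [0.52098368 0.03800987 0.09233917]
  table z -0.001341835571901151
scene0 console rect [array([0.5427, 0.021 ]), array([0.3657, 0.1955]), np.float64(86.835)] z 0.06094924831383963
  hi pts 1303 circ ((0.5232840180397034, -0.008569259196519852), 0.09758314490318298) med [0.5272856 0.0416475 0.0943191]
  table z 0.00107091755918437
[[ 23 178 150]
 [ 68 162  74]
 [111 194 121]]
```

```bash
cat > g.py <<'E'
from h import *
from scipy.spatial.transform import Rotation as R
def pose(): s=get_state(); return np.array(s['ee_pos']),R.from_rotvec(s['ee_rot'])
E
python3 - <<'E'
from g import *
src=np.array([[36,9],[36,91],[-5,-90.]])/1000; dst=np.array([[.5751,-.0053],[.5791,.0757],[.529,-.102]])
c1,c2=src.mean(0),dst.mean(0);U,S,V=np.linalg.svd((src-c1).T@(dst-c2));Q=(U@V).T;t=c2-Q@c1
print('yaw',np.degrees(np.arctan2(Q[1,0],Q[0,0])),'origin',t,'res mm',((src@Q.T+t-dst)*1e3).round(1).tolist())
c=Q@[-.02,.05]+t; print('dial',c,'start',Q@[-.005,-.09]+t)
p,r=pose(); M=r.as_matrix(); print(M.round(3),robot.tcp_to_tips)
z=np.load('pics/top0.npz'); im=cv2.resize(z['im'][190:290,215:365],None,fx=5,fy=5,interpolation=cv2.INTER_CUBIC); cv2.imwrite('pics/crop0.png',im)
s=.036; a=np.radians(198)
yaw=np.arctan2(Q[1,0],Q[0,0]); tgt=np.r_[c+s*np.array([np.cos(a+yaw),np.sin(a+yaw)]),.14]
print('tgt',tgt,'shift tool mm',(M.T@(tgt-p)*1e3).round(1))
E
```

```text
yaw -2.9644610150826733 origin [ 0.53859083 -0.0127072 ] res mm [[-0.1, -0.3], [0.1, 0.6], [-0.1, -0.3]]
dial [0.52120342 0.03826022] start [ 0.52894304 -0.10232818]
[[-0.001  0.908  0.419]
 [ 0.001  0.419 -0.908]
 [-1.    -0.    -0.001]] 0.008
tgt [0.48643588 0.02892116 0.14      ] shift tool mm [  99.1  453.7 -446.8]
```

View pics/crop0.png

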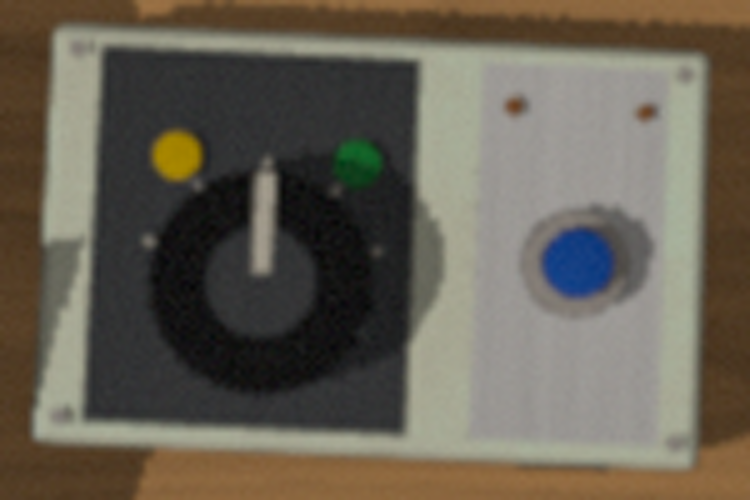

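The crop shows the dial centre at (261,280), the pointer line pointing up (+x) to (265,170), green on the right at (358,163) and blue at (577,262). The fit residuals are under 1 mm. Next: shut the gripper and move towards the -x side of the dial.

>>> {"api": "servo_tool", "payload": {
  "plan": [0,10,-10,0,0,0,0,0,30,-30,1,0,0,0,0,55,-55,2,0,0,0,0,82,-82,3,0,0,0,0,110,-109,4,0,0,0,0,138,-136,5,0,0,0,0,166,-163,6,0,0,0,0,194,-190,7,0,0,0,0,222,-218,8,0,0,0,0,250,-246,9,0,0,0,0,278,-273,10,0,0,0,0,304,-300,10,0,0,0],
  "squeeze": 20
}}

```text
time_s: 1.1
ee_pos: [0.4125, -0.1654, 0.2392]
ee_rot: [1.017, 1.32, -1.018]
contact_force: [0.7, 0.2, -0.2]
grip_width: 0.0002
```

```bash
cat >> g.py <<'E'
c=np.array([.5212,.0383]); yaw=np.radians(-2.96); start=np.array([.5289,-.1023])
def dialpt(a,z,s=.036): a=np.radians(a)+yaw; return np.r_[c+s*np.array([np.cos(a),np.sin(a)]),z]
def rel(t): p,r=pose(); return (r.as_matrix().T@(t-p)*1e3).round(1)
def yang(): M=pose()[1].as_matrix(); return np.degrees(np.arctan2(M[1,1],M[0,1])).round(1)
E
python3 -c "
from g import *
s=get_state();print(s['time_s'],s['ee_pos'],s['grip_width'],s['contact_force'],yang(),rel(dialpt(198,.14)))"
```

```text
1.1 [ 0.412536   -0.16544272  0.239241  ] 0.00017070775436860331 [ 0.72311345  0.23964852 -0.23257261] 14.8 [  99.2  121.  -169.2]
```

>>> {"api": "servo_tool", "payload": {
  "plan": [0,15,-21,0,0,0,0,0,35,-49,0,0,0,0,0,58,-82,0,0,0,0,15,80,-112,0,0,0,0,40,100,-140,0,0,0,0,65,113,-160,0,0,0,0,85,120,-168,0,0,0,0,97,121,-169,0,0,0,0,99,121,-169,0,0,0,0,99,121,-169,0,0,0,0]
}}

```text
time_s: 1.93
ee_pos: [0.4856, 0.0256, 0.14]
ee_rot: [1.017, 1.321, -1.019]
contact_force: [-0.1, 0.7, 0.2]
grip_width: -0.0
```

```bash
python3 - <<'E'
from g import *
s=get_state();print(s['time_s'],s['ee_pos'],s['contact_force'],yang(),rel(dialpt(198,.102)))
a,d,p=shot('wrist','w1'); b,d2,p2=shot('top','t1')
for n,P in(('wrist',p),('top',p2)):
    T=np.array(P['world_from_camera']);K=np.array([[P['fx'],0,P['cx']],[0,P['fy'],P['cy']],[0,0,1.]])
    for q in (np.r_[c,.094],np.r_[start,.077],np.r_[pose()[0][:2],pose()[0][2]-.008]):
        x=np.linalg.inv(T)@np.r_[q,1]; print(n,cv2.projectPoints(np.array([[x[0],-x[1],-x[2]]]),np.zeros(3),np.zeros(3),K,np.array(P['dist']))[0].round(1).ravel())
cv2.imwrite('pics/w1t.png',np.hstack([cv2.resize(a,(440,330)),cv2.resize(b[180:300,200:331],(360,330))]))
E
```

```text
1.9333 [0.4856264  0.02562432 0.13995643] [-0.14430149  0.66111837  0.23485023] 14.7 [38.   1.7 -3. ]
wrist [272.2 188.1]
wrist [470.1 222.6]
wrist [278.3 274.3]
top [266.8 246. ]
top [330.4 242. ]
top [272.9 262.1]
```

View pics/w1t.png

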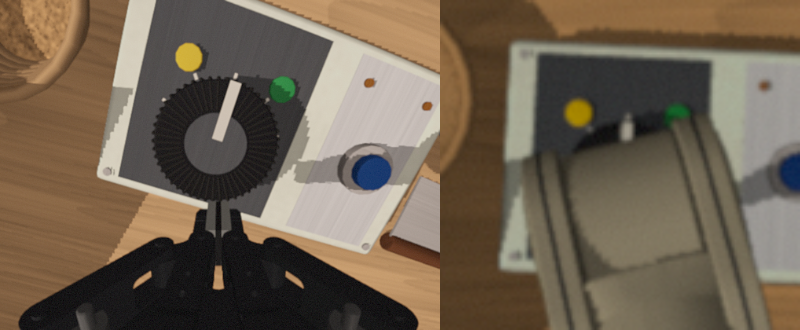

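The wrist view has the dial centre at about (275,182) in full pixels, predicted (272,188), and blue at (473,219), predicted (470,223). That is a shift of a few mm, so I'm putting numbers on it before descending.

```bash
python3 - <<'E'
from g import *
z=np.load('pics/w1.npz'); im=z['im']; hsv=cv2.cvtColor(im,cv2.COLOR_BGR2HSV)
for n,lo,hi,zz in(('green',(45,110,30),(85,255,255),.066),('yellow',(18,150,90),(35,255,255),.066),('blue',(100,130,40),(128,255,255),.077)):
    m=cv2.inRange(hsv,lo,hi); m[:, :130]=0; m[:30]=0; k,l,st,ce=cv2.connectedComponentsWithStats(m); i=1+np.argmax(st[1:,4]); print(n,ce[i].round(1),st[i,4],atz(z,*ce[i],zz).round(4), 'depth',pt(z,*ce[i],z['d'][int(ce[i][1]),int(ce[i][0])]).round(4))
d=z['d']; v,u=np.nonzero(d>0); X=np.array([pt(z,a,b,d[b,a]) for a,b in zip(u[::3],v[::3])])
q=X[(abs(X[:,2]-.094)<.004)&(np.hypot(*(X[:,:2]-c).T)<.06)]; cc,rad=cv2.minEnclosingCircle(q[:,:2].astype(np.float32)); print('dial top',cc,rad,np.median(q,0),len(q))
E
```

```text
green [358.7 113.6] 880 [ 0.5777 -0.0052  0.066 ] depth [ 0.5777 -0.0049  0.0669]
yellow [240.4  72.5] 985 [0.5822 0.0752 0.066 ] depth [0.5821 0.0751 0.0666]
blue [472.3 219. ] 1664 [ 0.5318 -0.1027  0.077 ] depth [ 0.5325 -0.0991  0.0817]
dial top (0.5238566398620605, 0.03828515484929085) 0.05009707063436508 [0.5281133  0.03919157 0.09395442] 6545
```

>>> {"api": "servo_tool", "payload": {
  "plan": [5,3,-2.5,0,0,0,0,18,3,-2.5,0,0,0,0,28,3,-2.5,0,0,0,0,34,3,-2.5,0,0,0,0,37,3,-2.5,0,0,0,0,39,3,-2.5,0,0,0,0,40,3,-2.5,0,0,0,0,40,3,-2.5,0,0,0,0,40,3,-2.5,0,0,0,0]
}}

```text
time_s: 2.78
ee_pos: [0.4881, 0.0297, 0.1007]
ee_rot: [1.016, 1.32, -1.018]
contact_force: [-3.7, -1.0, 5.7]
grip_width: 0.0
```

```bash
sed -i 's/^c=.*;\s*yaw/c=np.array([.5228,.0383]); yaw/; s/start=np.array.*/start=np.array([.531,-.1023])/' g.py; python3 - <<'E'
from g import *
s=get_state();print(s['time_s'],s['ee_pos'],s['contact_force'],yang(),rel(dialpt(198,.098)))
E
```

```text
2.7833 [0.48811363 0.02965799 0.10072277] [-3.65601204 -0.98080149  5.70260163] 14.8 [ 2.7 -0.3  0.7]
```

>>> {"api": "servo_tool", "payload": {
  "plan": [2,0,0,0,0,0,0,3.5,0,0,0,0,0,0,3.5,0.1,-2.3,3.6,0,0,0,3.5,0.3,-4.5,7.2,0,0,0,3.5,0.6,-6.7,10.8,0,0,0,3.5,1.1,-9,14.4,0,0,0,3.5,1.8,-11.1,18,0,0,0,3.5,2.5,-13.3,21.6,0,0,0,3.5,3.4,-15.3,25.2,0,0,0,3.5,4.5,-17.3,28.8,0,0,0,3.5,5.6,-19.3,32.4,0,0,0,3.5,6.9,-21.2,36,0,0,0]
}}

```text
time_s: 3.78
ee_pos: [0.4909, 0.0522, 0.0984]
ee_rot: [1.48, 1.007, -1.477]
contact_force: [-1.9, -2.4, 9.2]
grip_width: 0.0001
```

```bash
python3 - <<'E'
from g import *
s=get_state();print(s['time_s'],s['ee_pos'],s['contact_force'],yang(),rel(dialpt(162,.098)))
a,d,p=shot('wrist','w2'); cv2.imwrite('pics/w2c.png',a)
E
```

```text
3.7833 [0.49088662 0.05217411 0.09835798] [-1.87449331 -2.38658038  9.18122365] -21.4 [ 0.4 -1.2  1.5]
```

View pics/w2c.png

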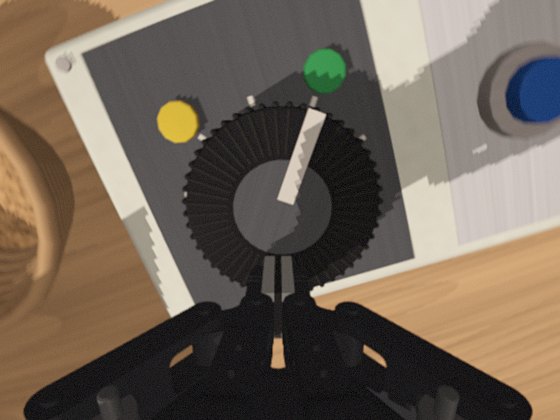

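The wrist view has the dial centre at (283,207), the pointer tip at (317,110), the green notch mark at (314,101) and the green tab at (325,71). The dial followed the whole stroke, so I'm lifting straight off.

>>> {"api": "servo_tool", "payload": {
  "plan": [-3,0,0,0,0,0,0,-10,0,0,0,0,0,0,-25,0,0,0,0,0,0,-38,0,0,0,0,0,0,-44,0,0,0,0,0,0,-45,0,0,0,0,0,0,-45,0,0,0,0,0,0]
}}

```text
time_s: 4.42
ee_pos: [0.4898, 0.0522, 0.142]
ee_rot: [1.477, 1.01, -1.476]
contact_force: [0.5, -0.9, -0.4]
grip_width: -0.0002
```

```bash
cat > ptr.py <<'E'
from g import *
import sys
def ptr(fn):
    a,d,p=shot('wrist',fn); g=atz(p,0,0,.094)
    hsv=cv2.cvtColor(a,cv2.COLOR_BGR2HSV); v,u=np.nonzero((hsv[...,2]>130)&(hsv[...,1]<70))
    X=np.array([atz(p,x,y,.094)[:2] for x,y in zip(u,v)]); r=np.hypot(*(X-c).T); X=X[(r<.046)]
    k=X[np.hypot(*(X-X.mean(0)).T)<.03]; q=k-k.mean(0); w=np.linalg.svd(q,full_matrices=False)[2][0]; w*=np.sign(w@(k.mean(0)-c))
    print(fn,len(k),'line dir in console deg',np.degrees(np.arctan2(w[1],w[0])-yaw).round(1),'radial',np.degrees(np.arctan2(*(k.mean(0)-c)[::-1])-yaw).round(1))
ptr(sys.argv[1])
E
python3 ptr.py w3; python3 - <<'E'
from g import *
s=get_state();print(s['time_s'],s['ee_pos'],s['contact_force'],yang(),rel(np.r_[start,.142]))
E
```

```text
w3 1040 line dir in console deg -36.2 radial -35.2
4.4667 [0.48946904 0.05209979 0.14145136] [ 0.58791893  0.55287189 -0.66730487] -21.2 [ -0.5  94.6 128.9]
```

The pointer reads -36.2°, so the dial sits in the green notch. Now to the button.

>>> {"api": "servo_tool", "payload": {
  "plan": [0,8,11,0,0,0,0,0,24,33,0,0,0,0,0,43,59,0,0,0,0,0,62,85,0,0,0,0,0,80,109,0,0,0,0,0,91,124,0,0,0,0,0,95,129,0,0,0,0,20,95,129,0,0,0,0,35,95,129,0,0,0,0,40,95,129,0,0,0,0,40,95,129,0,0,0,0,40,95,129,0,0,0,0]
}}

```text
time_s: 5.47
ee_pos: [0.5315, -0.1017, 0.1019]
ee_rot: [1.476, 1.012, -1.476]
contact_force: [0.4, 0.6, 0.6]
grip_width: -0.0003
```

```bash
python3 - <<'E'
from g import *
s=get_state();print(s['time_s'],s['ee_pos'],s['contact_force'],yang(),rel(np.r_[start,.088]))
a,d,p=shot('wrist','w4'); cv2.imwrite('pics/w4c.png',a)
E
```

```text
5.4667 [ 0.53149831 -0.10172281  0.10191272] [0.41258395 0.60405457 0.6162013 ] -21.2 [13.9 -0.2  0.7]
```

View pics/w4c.png

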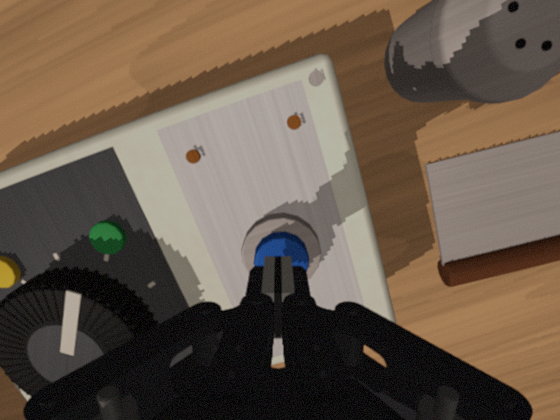

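The wrist view shows the shut tips over the blue button (280,250), centred sideways. The pointer is still aimed at the green tab. Pressing down.

>>> {"api": "servo_tool", "payload": {
  "plan": [6,0,0,0,0,0,0,11,0,0,0,0,0,0,14,0,0,0,0,0,0,16,0,0,0,0,0,0,18,0,0,0,0,0,0,19,0,0,0,0,0,0,19,0,0,0,0,0,0]
}}

```text
time_s: 6.1
ee_pos: [0.5319, -0.1024, 0.084]
ee_rot: [1.476, 1.01, -1.476]
contact_force: [-4.8, 0.2, 13.4]
grip_width: -0.0002
```

>>> {"api": "servo_tool", "payload": {
  "plan": [1,0,0,0,0,0,0,2,0,0,0,0,0,0,2,0,0,0,0,0,0,2,0,0,0,0,0,0]
}}

```text
time_s: 6.43
ee_pos: [0.532, -0.1024, 0.0836]
ee_rot: [1.476, 1.009, -1.476]
contact_force: [-13.6, 1.9, 33.5]
grip_width: -0.0002
```

```bash
python3 - <<'E'
from g import *
s=get_state();print(s['time_s'],s['ee_pos'],s['contact_force'])
for fn in('w1','w3','scene0'):
    z=np.load('pics/%s.npz'%fn); d=z['d']; v,u=np.nonzero(d>0); X=np.array([pt(z,a,b,d[b,a]) for a,b in zip(u,v)])
    r=np.hypot(*(X[:,:2]-start).T)
    for lo,hi in((0,.006),(.006,.010),(.010,.013),(.013,.016),(.016,.019),(.019,.022),(.022,.025),(.025,.03)):
        k=X[(r>=lo)&(r<hi),2]; print(fn,lo,hi,len(k),np.percentile(k,[10,50,90]).round(4) if len(k) else '')
E
```

```text
6.4333 [ 0.53203463 -0.1024204   0.08362698] [-13.64168926   1.94746093  33.48840886]
w1 0 0.006 231 [0.0815 0.0823 0.0831]
w1 0.006 0.01 387 [0.0815 0.0824 0.083 ]
w1 0.01 0.013 416 [0.0816 0.0823 0.0831]
w1 0.013 0.016 763 [0.0731 0.0808 0.0825]
w1 0.016 0.019 425 [0.0716 0.0725 0.075 ]
w1 0.019 0.022 546 [0.0716 0.0723 0.0731]
w1 0.022 0.025 1062 [0.0608 0.0684 0.0724]
w1 0.025 0.03 976 [0.0601 0.0609 0.0617]
w3 0 0.006 302 [0.0816 0.0824 0.0832]
w3 0.006 0.01 556 [0.0815 0.0824 0.0832]
w3 0.01 0.013 579 [0.0815 0.0823 0.0831]
w3 0.013 0.016 933 [0.0739 0.081  0.0826]
w3 0.016 0.019 597 [0.0715 0.0725 0.0748]
w3 0.019 0.022 781 [0.0715 0.0723 0.0732]
w3 0.022 0.025 1293 [0.0608 0.0689 0.0724]
w3 0.025 0.03 1317 [0.06   0.0609 0.0617]
scene0 0 0.006 19 [0.0821 0.0831 0.0846]
scene0 0.006 0.01 21 [0.0809 0.0826 0.0839]
scene0 0.01 0.013 43 [0.0755 0.0819 0.0838]
scene0 0.013 0.016 60 [0.0733 0.0799 0.0832]
scene0 0.016 0.019 41 [0.0718 0.0731 0.0811]
scene0 0.019 0.022 75 [0.0618 0.0709 0.0736]
scene0 0.022 0.025 72 [0.0607 0.0664 0.0729]
scene0 0.025 0.03 86 [0.0599 0.0611 0.0631]
```

This is a hard stop: the button top was at 82 mm, the tips are now at 75.6 mm, and the housing at 72 mm is not touched. The button is fully down, so I'm releasing it.

>>> {"api": "servo_tool", "payload": {
  "plan": [-2,0,0,0,0,0,0,-6,0,0,0,0,0,0,-14,0,0,0,0,0,0,-30,0,0,0,0,0,0,-55,0,0,0,0,0,0,-80,-10,0,0,0,0,0,-105,-30,0,0,0,0,0,-120,-48,0,0,0,0,0,-125,-58,0,0,0,0,0,-125,-60,0,0,0,0,0,-125,-60,0,0,0,0,0]
}}

```text
time_s: 7.35
ee_pos: [0.4754, -0.0808, 0.206]
ee_rot: [1.476, 1.01, -1.476]
contact_force: [-0.0, 0.2, -0.0]
grip_width: -0.0002
```

```bash
python3 ptr.py w5; python3 - <<'E'
from g import *
s=get_state();print(s['time_s'],s['ee_pos'],s['contact_force'],abs(s['dq']).max())
z=np.load('pics/w5.npz'); d=z['d']; v,u=np.nonzero(d>0); X=np.array([pt(z,a,b,d[b,a]) for a,b in zip(u,v)])
k=X[np.hypot(*(X[:,:2]-start).T)<.01,2]; print('button z',np.median(k),len(k))
a,d,p=shot('scene','s5')
o=np.load('pics/scene0.npz')['im']; print('diff right place', [float(np.abs(a[y0:y1,x0:x1].astype(int)-o[y0:y1,x0:x1]).mean().round(1)) for x0,y0,x1,y1 in((335,225,445,310),(160,150,200,210),(180,130,240,180))])
cv2.imwrite('pics/s5w.png',np.hstack([cv2.resize(a,(400,300)),cv2.resize(z['im'],(400,300))]))
E
```

```text
w5 487 line dir in console deg -36.3 radial -34.5
7.4 [ 0.4755728  -0.08099489  0.2054626 ] [ 0.64703119  0.56345652 -0.63776539] 0.024118511371826634
button z 0.08243689170326063 468
diff right place [2.4, 4.9, 3.1]
```

View pics/s5w.png

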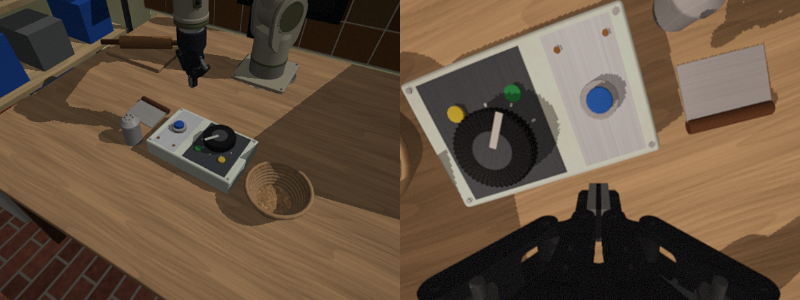

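The left half (scene) shows the arm clear and the basket, shaker and scraper in their places. The right half (wrist) shows the pointer at (497,130) aimed at green (513,93) and the button at (599,99), back up. Handing in.

```bash
python3 -c "
from plant import robot; print(robot.close_job())"
```

```text
the job is handed in; nothing more can be done
None
```

The dial is set to the green tab's notch, the start button was pushed fully down and let go, and the job is handed in at about 7.4 s.

- **Dial:** one 36° clockwise friction stroke at about 9 N turned it. The pointer read -36.2° after I lifted off and -36.3° at the end, so it sits in the green notch.
- **Start button:** I pressed it to a hard stop, with the fingertips 6.8 mm below where the button top had been and the force reaching 33 N. After release, its top was back at 82.4 mm.
- **Rest of the scene:** the basket, shaker and scraper look unmoved in the last pictures. The arm finished clear, about 100 mm above the console, with no contact force.

One disagreement: the top camera placed things about 2.7 mm closer in x than the wrist camera. I used a value between the two, and contact heights and positions then came out as expected.

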